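# Top up a pile of ceramic plates by touch and fold up the tray

### The arm

A 7-joint arm with a two-finger parallel gripper is mounted at the origin on a cart in front of the work surface, level with it; the furniture and walls round the work are solid. World frame = base frame: x ahead of the robot, y to its left, z up, the work surface at z = 0. Lengths are in m, angles in rad, forces in N, time in s.
With the tool pointing down it reaches from about 0.4 to 0.85 m from the base axis. Payload 4.5 kg.
Tool frame: the origin (TCP) lies at the very end of the fingers, on their centre line; the grasp point (between the pads) lies 19 mm behind it (r.grip_depth is the z of the grasp point in the tool frame, in m); z points along the fingers, y is the line along which they close (so a half turn about z gives the same grasp; the last joint's range is limited). The gripper opens to 88 mm and grips with 3 to 60 N. Pads are 18 mm wide; open, the fingers measure 123 mm over their backs; the gripper's body (75 mm by 187 mm) begins 45 mm behind the grasp point.
Start: joints at [1.188, 0.689, -0.195, 1.565, 0.157, 0.902, -0.215], TCP at [0.253, -0.572, 0.239] pointing down, gripper open.
Joint ranges: [-3.01, 3.01], [-0.46, 2.08], [-1.47, 1.51], [0.13, 2.56], [-1, 4.14], [0.04, 2.09], [-2.66, 2.66]. Speed limits (rad/s): [2.57, 2.57, 3.14, 3.14, 3.14, 3.14, 3.14].

### API

Orientations are given as a unit quaternion [x, y, z, w].
In Python, from plant import r, snapshot, camera_params, finish_job, get_state gives the robot as it stands (r), with the cameras as plain functions, the job as plain functions and the readings as plain functions.
- The arm moves only by the tool inch_along, called after "Emit:" in YAML: its name, and indented under it one key for each argument. Schema: {"type":"object","properties":{"motion":{"type":"array","items":{"type":"array","prefixItems":[{"type":"number"},{"type":"array","items":{"type":"number"},"minItems":3,"maxItems":3},{"type":"array","items":{"type":"number"},"minItems":3,"maxItems":3}],"minItems":3,"maxItems":3},"minItems":1,"maxItems":10},"grip_n":{"type":"number"},"only":{"type":"string"},"quiet":{"type":"boolean"},"lines":{"type":"string"}},"required":["motion"],"additionalProperties":false}. motion is a list of rows, 1 to 10 of them, each written [opening, [dx, dy, dz], [rx, ry, rz]]: the opening from 0.0 (shut) to 1.0 (fully open), then dx, dy, dz in units of 20 mm, then a rotation vector rx, ry, rz in units of 0.1 rad; each row is the pose to reach, as a shift and turn from the pose commanded when the call began, along the tool's axes at that moment; what a row does not reach only later rows make up. A row lasts 1/10 s, in which the tool goes at most 0.05 m and 0.15 rad, less where a joint would pass 70% of its speed; a pose out of reach is approached as far as the arm can. The fingers move at their own pace and stop on an object; grip_n is the grip in N (left out, the last holds). Time passes only in rows, so rows that do not move let the fingers close. The tool returns the time, the measured TCP pose, the force, the opening and the grip force at its end. only (a regular expression) keeps the lines of the reply that match it, lines (a string "A,B") keeps lines A to B, and quiet returns only ok. Input that does not fit is refused with a message, and nothing moves.
- get_state(): the state, without advancing time (a new reading comes with each control period).
- snapshot(name): name is "side" or "top"; returns the picture (400x640x3 uint8, red, green, blue); there is no depth.
- camera_params(name): a dict with "fx", "fy", "cx", "cy" (pixels), "rvec" (rotation vector, rad) and "tvec" (3), from world to camera coordinates, as OpenCV has them. Camera axes: x right, y down, z forward; pixel columns grow to the right and rows downward; lengths in m; the calibration is good to about 2 mm. A picture is of the moment at which its call begins. camera_params takes no time and is no camera call.
- finish_job(): hands the job in; it is judged then, once.
The state is a dict: "clock": time; "q": joint angles; "qd": joint speeds; "joint_torque": joint torques, N m; "tool_pos": TCP position; "eef_rot": TCP orientation; "contact_force": force on the tool from outside, world axes, zero at the start; "moment": the same for the moment, N m; "opening": opening from 0.0 (shut) to 1.0 (fully open); "finger_force": force on a finger pad.
Only numpy, scipy, OpenCV 4.12 (cv2) and the standard library are available. Lean on these libraries where they do the work, as an engineer would, in place of code of your own. Each camera call takes 0.05 s, during which the arm holds its last target. There are 200 camera calls.

### The job

Finish packing the folding tray: lay the last white ceramic plate squarely on the pile in it, then the plywood cover board squarely on that plate. Nobody knows how high the pile stands and ceramic chips, so feel for the top with each piece: lower it gently until it just touches and only then let go, without dropping it or pressing hard. When both lie there, raise the front wall and the two side walls fully upright round the pile, and leave the other things on the bench alone.

Things in the scene. Friction and masses are not known exactly. Their poses are not given: they have to be found in the camera images.
- tray: grey folding transit tray, fixed; origin: centre of its underside on the bench, x to its back wall, y to its left, z up. Base 110 (x) by 72 (y) by 4 mm. The back wall is fixed upright, 4 mm thick, inner face at x = +52 mm, top 78 mm above the bench. Front, left and right walls are hinged 4 mm panels, folded out at the start. Inside with all walls up: 104 by 68 mm
- pile_foot (a point): centre of the tray's floor (tray 0, 0, 4 mm; tray's axes), on which a squared pile of white ceramic plates stands, centred, 90 mm along the tray's x and 60 mm along its y. Its top is 28 to 58 mm above the bench, different every time and not given. It stands on a springy pad and gives about 1 mm for 3 N
- left_wall (a joint): angle of the left wall: 0 lying flat outward, 1.57 upright (its stop), 0.5 to 0.7 at the start. Hinge line: tray y = +36 mm, 5 mm above the bench, along x. The panel is 108 mm long and reaches 74 mm from hinge to outer edge. Stiff hinge, stays where it is left; 1 to 2 N at the outer edge, square to the panel, moves it
- right_wall (a joint): angle of the right wall; as the left wall, its hinge line at tray y = -36 mm
- front_wall (a joint): angle of the front wall (across from the back wall, nearest the robot); as the left wall, but 66 mm long and its hinge line at tray x = -54 mm, 5 mm above the bench, along y
- left_wall_edge (a point): middle of the left wall's outer edge, 74 mm from its hinge
- right_wall_edge (a point): middle of the right wall's outer edge, 74 mm from its hinge
- front_wall_edge (a point): middle of the front wall's outer edge, 74 mm from its hinge
- plate: the last white ceramic plate, 90 (x) by 60 (y) by 8 mm, about 0.15 kg, brittle (press it with less than 15 N), lying flat on the bench to one side of the tray; origin: centre of its underside, z up; grip it across the 60 mm
- board: plywood cover board, 90 (x) by 60 (y) by 8 mm, about 0.06 kg, lying flat on the bench on the other side of the tray; origin: centre of its underside, z up; grip it across the 60 mm
- caliper: bystander: steel vernier caliper, 76 by 230 by 7 mm, lying on the left of the bench; origin: centre of its underside
- marker: bystander: white and red marker pen, 17 by 135 by 16 mm, lying on the right near the front edge; origin: centre of its underside
- loupe: bystander: black loupe, 38 mm across and 38 mm tall, standing on the right; origin: centre of its underside

How it is judged:
On the way, in this order (a step that is already met when the one before it is completed fails the run):
1. the ceramic plate lies released and flat on the pile, within 10 mm along the tray and 8 mm across it, and square to it within 8 degrees (x of plate in the frame of tray between -0.01 and 0.01 m and y of plate in the frame of tray between -0.008 and 0.008 m and angle between plate's own z axis and vertical below 0.06 rad and angle between the x axis of plate and the x axis of tray, either way round below 0.14 rad and z of plate in the frame of tray above 0.018 m and contact force between the fingers and plate below 0.05 N and linear speed of plate below 0.02 m/s), for 0.2 s.
2. the cover board lies released and flat on the plate, as square and central (all of step 1 and x of board in the frame of tray between -0.01 and 0.01 m and y of board in the frame of tray between -0.008 and 0.008 m and angle between board's own z axis and vertical below 0.06 rad and angle between the x axis of board and the x axis of tray, either way round below 0.14 rad and z of board in the frame of tray above 0.018 m and contact force between the fingers and board below 0.05 N and linear speed of board below 0.02 m/s and z of board in the frame of plate between 0.006 and 0.01 m), for 0.2 s.
3. front, left and right wall stand upright (over 1.45 rad) (value of joint each of front_wall, left_wall, right_wall above 1.45 rad), for 0.2 s.
At the end, for the whole second after the job is handed in: The plate lies flat on the pile and the cover board flat on the plate, both at rest and released, each within 10 mm of the tray's centre along x and 8 mm along y, square to it within 8 degrees, and the front, left and right walls stand at more than 1.45 rad (all of step 2 and all of step 3); the robot touches nothing.
It fails at once if the ceramic plate falls or is thrown: it moves faster than 0.25 m/s out of the fingers (a fall of about 3 mm) (contact force between the fingers and plate below 0.01 N and linear speed of plate above 0.25 m/s).
It fails at once if the cover board falls or is thrown: it moves faster than 0.25 m/s out of the fingers (a fall of about 3 mm) (contact force between the fingers and board below 0.01 N and linear speed of board above 0.25 m/s).
It fails at once if the ceramic plate is pressed on the pile or tray with more than 18 N (contact force between plate and tray above 18 N).
It fails at once if the cover board is pressed on the plate or the tray with more than 18 N (contact force between board and plate above 18 N or contact force between board and tray above 18 N).
It fails at once if a bystander is moved by more than 20 mm (distance of any of caliper, marker, loupe from where it was at the start of the episode above 0.02 m).
It also fails if it takes over 72 s, if anything falls off the work surface, if the arm or the gripper's body presses on something with over 40 N, if the wrist force passes 120 N, or if a joint passes its speed limit or range.

## Working session

There is one attempt and no reset: what is moved stays moved. The work goes in short steps, Python scripts to look and compute and a tool call to move; the robot and the scene stay as the last step left them, time stands still between calls to the robot, and variables do not carry over. Pictures are saved under pics/ and viewed, at most 10 in all, crops included, and the job is handed in when it is done.

```bash
ls; mkdir -p pics
```

Run:
```python
from plant import r, snapshot, camera_params, finish_job, get_state
import cv2
for n in("top","side"):
    cv2.imwrite(f"pics/{n}0.png",snapshot(n)[:,:,::-1]); print(camera_params(n))
print(get_state(), r.grip_depth)
```

```text
pics
plant.py
{'fx': 410.983053931424, 'fy': 410.983053931424, 'cx': 319.39182089328375, 'cy': 197.76997007036996, 'rvec': array([ 2.18540333, -2.18671387,  0.05304405]), 'tvec': array([0.00802905, 0.53569648, 1.19578541])}
{'fx': 515.1592841090242, 'fy': 515.1592841090242, 'cx': 315.8997304374129, 'cy': 202.36326093977968, 'rvec': array([ 1.86119435, -1.61155184,  0.67880133]), 'tvec': array([-0.06592849,  0.4092639 ,  1.32275806])}
{'clock': 0.1, 'q': array([ 1.18782587,  0.68988377, -0.19451277,  1.56624519,  0.15725715,
        0.90249379, -0.21509584]), 'qd': array([-3.07427723e-04, -3.64703435e-03, -1.33753747e-03, -1.95796925e-03,
       -2.46847920e-05, -2.30104098e-04, -1.34745812e-03]), 'joint_torque': array([-4.16940748e-03, -5.28505325e+01, -1.27173521e+00, -1.53836721e+01,
       -5.26024355e-02,  2.06761033e-03,  1.28465490e-05]), 'tool_pos': array([ 0.25274085, -0.57099334,  0.23799886]), 'eef_rot': array([ 9.78360867e-01,  2.06904176e-01, -2.15253773e-04, -7.93775614e-04]), 'contact_force': array([-0.1811589 , -0.04442132, -0.00572798]), 'moment': array([-0.04289516,  0.01969504, -0.02270016]), 'finger_force': 0.0, 'opening': 0.9978716483354262} -0.0187
```

View pics/top0.png

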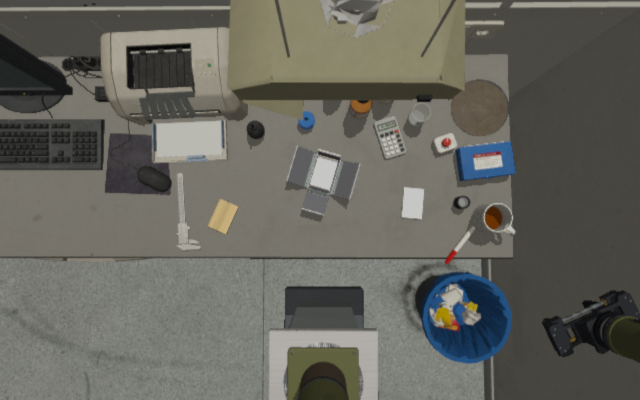

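View pics/side0.png

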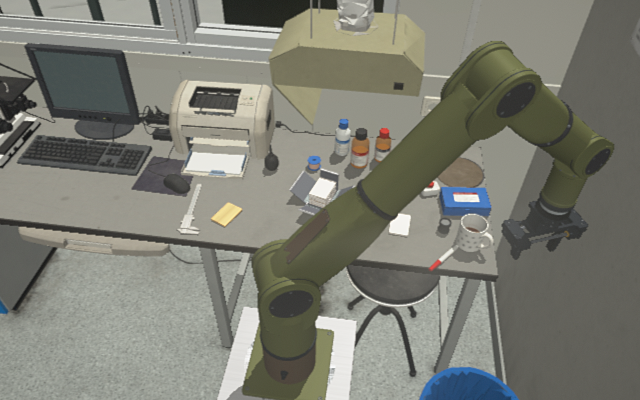

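The top view shows the plate at about (413,203), the board at (223,216) and the tray at (323,178). The loupe is at (461,202), the marker at (460,245) and the caliper at (185,215). A hood overhangs above row 98. Next I'll measure the plate, board and pile.

Create h.py:
```python
import numpy as np,cv2
from plant import r, snapshot, camera_params, finish_job, get_state
from scipy.spatial.transform import Rotation as R
def cam(n):
    p=camera_params(n); K=np.array([[p['fx'],0,p['cx']],[0,p['fy'],p['cy']],[0,0,1]])
    M=cv2.Rodrigues(p['rvec'])[0]; return K,M,p['tvec']
def ray(n,uv,z):
    K,M,t=cam(n); o=-M.T@t
    d=np.c_[np.atleast_2d(uv),np.ones(len(np.atleast_2d(uv)))]@np.linalg.inv(K).T@M
    return o+d*((z-o[2])/d[:,2])[:,None]
def proj(n,P):
    K,M,t=cam(n); q=(np.atleast_2d(P)@M.T+t)@K.T; return q[:,:2]/q[:,2:]
def rect(n,mask,seed,z):
    c,_=cv2.findContours(mask.astype(np.uint8)*255,cv2.RETR_EXTERNAL,cv2.CHAIN_APPROX_NONE)
    c=min(c,key=lambda k:np.hypot(*(k[:,0].mean(0)-seed)) + (1e3 if len(k)<12 else 0))
    # cast boundary to plane; pixel border half px outward is ignored
    P=ray(n,c[:,0].astype(float),z)[:,:2]
    (x,y),(w,h),a=cv2.minAreaRect((P*1000).astype(np.float32))
    if w<h: w,h,a=h,w,a+90
    return np.array([x,y])/1000,w,h,(a+90)%180-90
```

Run:
```python
from h import *
for n in("top","side"):
    K,M,t=cam(n);print(n,"cam at",-M.T@t)
im=cv2.imread('pics/top0.png'); hsv=cv2.cvtColor(im,cv2.COLOR_BGR2HSV)
white=(hsv[...,2]>165)&(hsv[...,1]<40); wood=(hsv[...,1]>70)&(hsv[...,2]>140)&(abs(hsv[...,0].astype(int)-18)<10)
print('plate',rect('top',white,(413,203),.008))
print('board',rect('top',wood,(223,216),.008))
for z in(.028,.043,.058): print('pile',z,rect('top',white,(323,173),z))
c=im[135:225,275:375]; cv2.imwrite('pics/c.png',cv2.resize(c,None,fx=6,fy=6,interpolation=cv2.INTER_CUBIC))
s=cv2.imread('pics/side0.png')[150:230,280:360]; cv2.imwrite('pics/s.png',cv2.resize(s,None,fx=7,fy=7,interpolation=cv2.INTER_CUBIC))
```

```text
top cam at [ 0.4638614  -0.00535577  1.22545577]
side cam at [-0.63851272 -0.15135874  1.22103417]
plate (array([ 0.52197308, -0.26798688]), 89.1407241821289, 59.05596923828125, -5.2437744140625)
board (array([0.48265738, 0.29531531]), 91.03490447998047, 59.89314651489258, -23.798049926757812)
pile 0.028 (array([ 0.60867627, -0.00277129]), 84.53028869628906, 63.360660552978516, -16.816734313964844)
pile 0.043 (array([ 0.60686224, -0.00280365]), 83.47138214111328, 62.56696701049805, -16.816802978515625)
pile 0.058 (array([ 0.60504822, -0.00283605]), 82.41253662109375, 61.773277282714844, -16.816757202148438)
```

View pics/c.png

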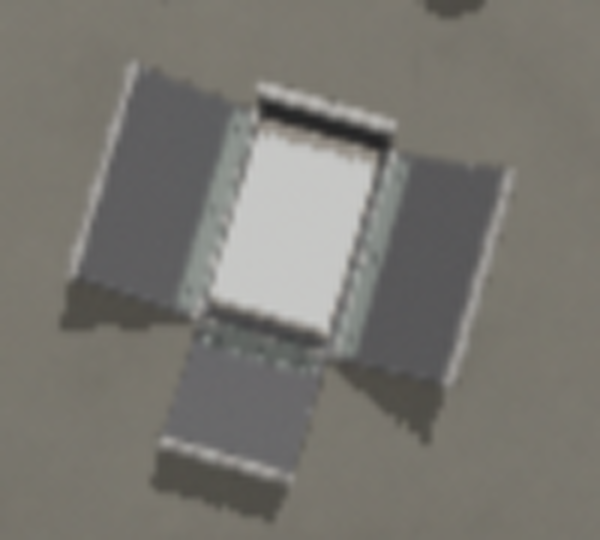

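View pics/s.png

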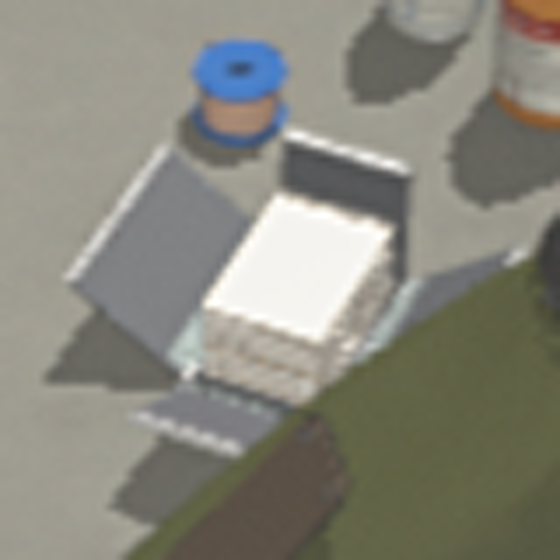

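The crops show the pile top's corners clearly: in the top crop at about (258,128), (382,152), (330,340) and (208,300), in the side crop at (280,193), (395,235), (322,340) and (205,305). I'll triangulate them.

Create tri.py:
```python
from h import *
f=lambda a,s,o:(np.array(a,float)+.5)/s-.5+np.array(o)
T=f([(258,128),(382,152),(330,340),(208,300)],6,(275,135)); S=f([(280,193),(395,235),(322,340),(205,305)],7,(280,150))
Pm=lambda n:(lambda c:c[0]@np.c_[c[1],c[2]])(cam(n))
X=cv2.triangulatePoints(Pm('top'),Pm('side'),T.T,S.T); X=(X[:3]/X[3]).T
print(X.round(4),X.mean(0)); z=X[:,2].mean()
for n,U in(('top',T),('side',S)):
    P=ray(n,U,z)[:,:2]; e=(P[[0,1]]-P[[3,2]]); print(n,P.mean(0),np.linalg.norm(e,axis=1),np.linalg.norm(P[[0,3]]-P[[1,2]],axis=1),np.degrees(np.arctan2(e[:,1],e[:,0])),np.degrees(np.arctan2(*(P[[0,3]]-P[[1,2]]).T[::-1]))-90)
# back wall top edge midpoints (outer edge), side walls' hinge gap lines
B=ray('top',f([(260,85),(396,122)],6,(275,135)),.078); d=B[0]-B[1]; print('backwall',B.mean(0),np.linalg.norm(d),np.degrees(np.arctan2(d[1],d[0]))-90)
W=ray('top',f([(135,62),(70,275),(512,170),(448,383),(160,440),(292,478)],6,(275,135)),.045)
for i,j in((0,1),(2,3),(4,5)): print(W[i],W[j],np.linalg.norm(W[i]-W[j]),np.degrees(np.arctan2(*(W[i]-W[j])[:2][::-1])))
```

```bash
python3 tri.py
```

Add to h.py:
```python
def go(p,yaw=None):
    s=get_state(); q=R.from_quat(s['eef_rot']); 
    d=q.inv().apply(np.array(p)-s['tool_pos'])
    out=[0,0,0]
    if yaw is not None:
        y=np.radians(yaw); T=R.from_matrix(np.array([[np.cos(y),np.sin(y),0],[np.sin(y),-np.cos(y),0],[0,0,-1]]))
        out=(q.inv()*T).as_rotvec()
    print('d',d.round(4),'rot',np.round(out,4),'F',s['contact_force'].round(2),'t',s['clock'])
C=np.array([.606,-.004]); A=-16.5; a=np.radians(A)
ex=np.array([np.cos(a),np.sin(a)]); ey=np.array([-np.sin(a),np.cos(a)])
def tray(x,y,z): return np.r_[C+x*ex+y*ey,z]
```

Run:
```python
from h import *
go([.522,-.268,.10],-5.2)
Pm=lambda n:(lambda c:c[0]@np.c_[c[1],c[2]])(cam(n))
X=cv2.triangulatePoints(Pm('top'),Pm('side'),np.array([[228.,98],[465,97]]).T,np.array([[271.,92],[424,96]]).T); print((X[:3]/X[3]).T)
```

```text
d [ 0.3689 -0.1678  0.1382] rot [-1.600e-03  5.000e-04  5.076e-01] F [-0.18 -0.04 -0.01] t 0.1
[[ 0.74486028  0.19544012  0.31659741]
 [ 0.72877035 -0.29698267  0.35963817]]
```

Careful with the scale: shifts go in units of 20 mm and turns go in units of 0.1 rad. That gives: 0.37 m is 18.5, -0.168 m is -8.4, 0.508 rad is 5.08.

Emit:
inch_along:
  motion:
    - [1,[18.5,-8.4,2.5],[0,0,5.08]]
    - [1,[18.5,-8.4,2.5],[0,0,5.08]]
    - [1,[18.5,-8.4,2.5],[0,0,5.08]]
    - [1,[18.5,-8.4,2.5],[0,0,5.08]]
    - [1,[18.5,-8.4,2.5],[0,0,5.08]]
    - [1,[18.5,-8.4,2.5],[0,0,5.08]]
    - [1,[18.5,-8.4,2.5],[0,0,5.08]]
    - [1,[18.5,-8.4,2.5],[0,0,5.08]]
    - [1,[18.5,-8.4,6.9],[0,0,5.08]]
    - [1,[18.5,-8.4,6.9],[0,0,5.08]]
  grip_n: 10

```text
clock: 1.1
tool_pos: [0.5252, -0.2654, 0.0994]
eef_rot: [0.999, -0.043, 0.001, -0.0]
contact_force: [-0.7, -1.1, -0.0]
opening: 0.996
finger_force: 0.0
```

Run:
```python
from h import *
go([.522,-.268,.003],-5.2)
```

```text
d [-0.0031  0.0029  0.0964] rot [-0.0009 -0.0014  0.004 ] F [-0.66 -1.07 -0.03] t 1.1
```

To row units: 0.07 m is 3.5, 0.06 m is 3.

Emit:
inch_along:
  motion:
    - [1,[0,0,1.5],[0,0,0]]
    - [1,[0,0,3],[0,0,0]]
    - [1,[0,0,3.5],[0,0,0]]
    - [1,[0,0,3.5],[0,0,0]]

```text
clock: 1.5
tool_pos: [0.5223, -0.2676, 0.0294]
eef_rot: [0.999, -0.046, -0.001, -0.001]
contact_force: [0.1, 0.1, -0.5]
opening: 1.005
finger_force: 0.0
```

Run:
```python
from h import *
go([.522,-.268,.003],-5.2)
im=snapshot('top')[:,:,::-1]; cv2.imwrite('pics/t1.png',im)
c=im[170:240,360:480]; cv2.imwrite('pics/t1c.png',cv2.resize(c,None,fx=6,fy=6))
```

```text
d [-0.0002  0.0004  0.0264] rot [-0.001   0.003  -0.0004] F [ 0.09  0.09 -0.52] t 1.5
```

View pics/t1c.png

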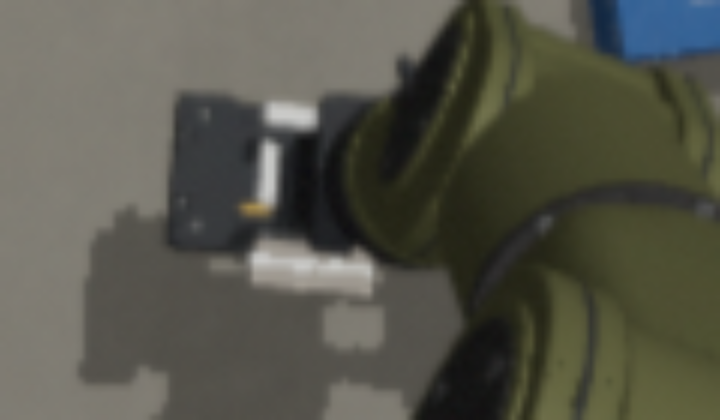

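The crop shows the gripper body straddling the white plate, which is visible at crop (290,113) and (310,270). It is well centred, so I'll descend and grip.

Emit:
inch_along:
  motion:
    - [1,[0,0,0.75],[0,0,0]]
    - [1,[0,0,1.2],[0,0,0]]
    - [1,[0,0,1.3],[0,0,0]]
    - [1,[0,0,1.3],[0,0,0]]
    - [0.4,[0,0,1.3],[0,0,0]]
    - [0.4,[0,0,1.3],[0,0,0]]
    - [0.4,[0,0,1.3],[0,0,0]]
    - [0.4,[0,0,1.3],[0,0,0]]
    - [0.4,[0,0,1.3],[0,0,0]]
    - [0.4,[0,0,1.3],[0,0,0]]
  grip_n: 10

```text
clock: 2.55
tool_pos: [0.5236, -0.2676, 0.005]
eef_rot: [0.999, -0.045, 0.0, -0.0]
contact_force: [0.5, 1.6, 4.2]
opening: 0.675
finger_force: 10.0
```

Emit:
inch_along:
  motion:
    - [0.4,[0,0,0],[0,0,0]]
    - [0.4,[0,0,0],[0,0,0]]
    - [0.4,[0,0,0],[0,0,0]]
  grip_n: 10

```text
clock: 2.85
tool_pos: [0.5236, -0.2676, 0.0049]
eef_rot: [0.999, -0.045, 0.0, -0.0]
contact_force: [0.4, 2.5, 4.9]
opening: 0.676
finger_force: 10.0
```

Emit:
inch_along:
  motion:
    - [0.4,[0,0,-0.25],[0,0,0]]
    - [0.4,[0,0,-0.75],[0,0,0]]
    - [0.4,[0,0,-1.5],[0,0,0]]
    - [0.4,[0,0,-3],[0,0,0]]
    - [0.4,[0,0,-5],[0,0,0]]
    - [0.4,[0,0,-5],[0,0,0]]
    - [0.4,[0,0,-5],[0,0,0]]
    - [0.4,[0,0,-5],[0,0,0]]

```text
clock: 3.65
tool_pos: [0.5225, -0.2679, 0.1043]
eef_rot: [0.999, -0.046, -0.001, -0.0]
contact_force: [-1.1, -0.5, -0.9]
opening: 0.674
finger_force: 10.0
```

Run:
```python
from h import *
go(tray(0,0,.105),A)
cv2.imwrite('pics/s2.png',cv2.resize(snapshot('side')[130:250,300:460,::-1],None,fx=5,fy=5))
```

```text
d [ 0.059  -0.2704 -0.0007] rot [-1.000e-04  1.500e-03  1.966e-01] F [-1.07 -0.48 -0.9 ] t 3.65
```

View pics/s2.png

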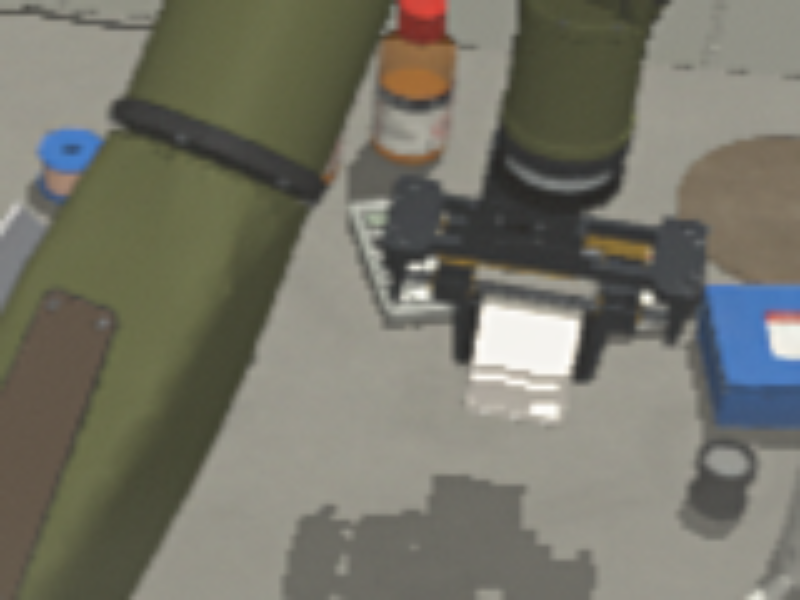

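The plate is held level at about crop (528,340), with no visible tilt. Now I'll move it over the tray.

Emit:
inch_along:
  motion:
    - [0.4,[0.5,-2,0],[0,0,0.3]]
    - [0.4,[1,-4,0],[0,0,0.6]]
    - [0.4,[1.5,-6,0],[0,0,0.9]]
    - [0.4,[2,-8,0],[0,0,1.2]]
    - [0.4,[2.5,-10,0],[0,0,1.5]]
    - [0.4,[2.75,-12,0],[0,0,1.8]]
    - [0.4,[2.95,-13.25,0],[0,0,1.97]]
    - [0.4,[2.95,-13.5,0],[0,0,1.97]]
    - [0.4,[2.95,-13.5,0],[0,0,1.97]]
    - [0.4,[2.95,-13.5,0],[0,0,1.97]]

```text
clock: 4.7
tool_pos: [0.6058, -0.0071, 0.1041]
eef_rot: [0.989, -0.145, -0.001, 0.001]
contact_force: [-0.6, -0.8, -1.1]
opening: 0.677
finger_force: 10.0
```

Emit:
inch_along:
  motion:
    - [0.4,[0,0,0.5],[0,0,0]]
    - [0.4,[0,0,1],[0,0,0]]
    - [0.4,[0,0,1.3],[0,0,0]]
    - [0.4,[0,0,1.5],[0,0,0]]
    - [0.4,[0,0,1.5],[0,0,0]]
    - [0.4,[0,0,1.5],[0,0,0]]

```text
clock: 5.3
tool_pos: [0.6068, -0.0047, 0.0747]
eef_rot: [0.99, -0.144, 0.0, 0.0]
contact_force: [0.6, 0.1, -2.5]
opening: 0.673
finger_force: 10.0
```

Run:
```python
from h import *
go(tray(0,0,.07),A)
cv2.imwrite('pics/t3.png',cv2.resize(snapshot('top')[135:225,275:375,::-1],None,fx=6,fy=6,interpolation=cv2.INTER_CUBIC))
cv2.imwrite('pics/s3.png',cv2.resize(snapshot('side')[120:220,260:380,::-1],None,fx=6,fy=6,interpolation=cv2.INTER_CUBIC))
```

```text
d [-0.0009 -0.0004  0.0047] rot [ 0.     -0.0001 -0.0003] F [ 0.6   0.08 -2.45] t 5.3
```

View pics/t3.png

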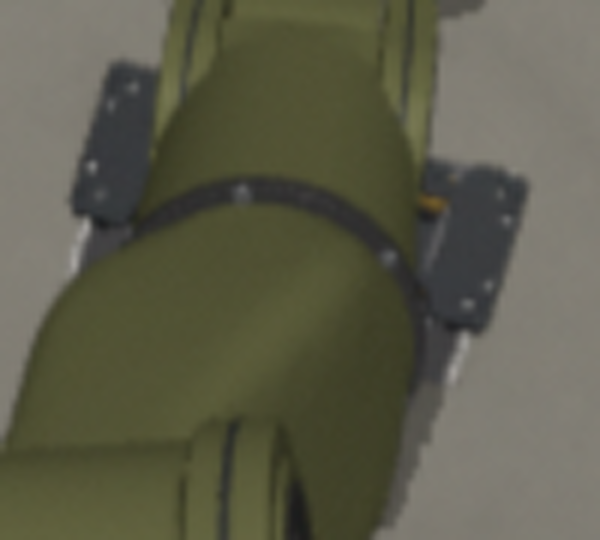

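The arm covers the pile, and the gripper ends line up with the walls at crop (110,140) and (480,250). Now the gentle descent.

To row units: 0.01 m is 0.5, 0.009 m is 0.45.

Emit:
inch_along:
  motion:
    - [0.4,[-0.05,0,0.15],[0,0,0]]
    - [0.4,[-0.05,0,0.3],[0,0,0]]
    - [0.4,[-0.05,0,0.45],[0,0,0]]
    - [0.4,[-0.05,0,0.5],[0,0,0]]
    - [0.4,[-0.05,0,0.5],[0,0,0]]
    - [0.4,[-0.05,0,0.5],[0,0,0]]
  only: "pos|contact"

```text
tool_pos: [0.6058, -0.0043, 0.0647]
contact_force: [-0.1, 0.2, -1.5]
```

Emit:
inch_along:
  motion:
    - [0.4,[0,0,0.05],[0,0,0]]
    - [0.4,[0,0,0.1],[0,0,0]]
    - [0.4,[0,0,0.1],[0,0,0]]
    - [0.4,[0,0,0.1],[0,0,0]]
  only: "pos|contact"

```text
tool_pos: [0.6057, -0.0043, 0.0627]
contact_force: [0.8, 0.1, -2.4]
```

Emit:
inch_along:
  motion:
    - [0.4,[0,0,0.05],[0,0,0]]
    - [0.4,[0,0,0.1],[0,0,0]]
    - [0.4,[0,0,0.1],[0,0,0]]
    - [0.4,[0,0,0.1],[0,0,0]]
  only: "pos|contact"

```text
tool_pos: [0.6057, -0.0043, 0.0607]
contact_force: [0.3, -0.2, -1.5]
```

Emit:
inch_along:
  motion:
    - [0.4,[0,0,0.05],[0,0,0]]
    - [0.4,[0,0,0.1],[0,0,0]]
    - [0.4,[0,0,0.1],[0,0,0]]
    - [0.4,[0,0,0.1],[0,0,0]]
  only: "pos|contact"

```text
tool_pos: [0.6057, -0.0043, 0.0587]
contact_force: [-0.5, 0.0, -1.8]
```

Emit:
inch_along:
  motion:
    - [0.4,[0,0,0.05],[0,0,0]]
    - [0.4,[0,0,0.1],[0,0,0]]
    - [0.4,[0,0,0.1],[0,0,0]]
    - [0.4,[0,0,0.1],[0,0,0]]
  only: "pos|contact"

```text
tool_pos: [0.6057, -0.0043, 0.0567]
contact_force: [-0.5, 0.0, -1.8]
```

To row units: 0.002 m is 0.1, 0.001 m is 0.05.

Emit:
inch_along:
  motion:
    - [0.4,[0,0,0.05],[0,0,0]]
    - [0.4,[0,0,0.1],[0,0,0]]
    - [0.4,[0,0,0.1],[0,0,0]]
    - [0.4,[0,0,0.1],[0,0,0]]
  only: "pos|contact"

```text
tool_pos: [0.6059, -0.0043, 0.0549]
contact_force: [-0.5, 0.5, -0.1]
```

Emit:
inch_along:
  motion:
    - [0.4,[0,0,0.05],[0,0,0]]
    - [0.4,[0,0,0.1],[0,0,0]]
    - [0.4,[0,0,0.1],[0,0,0]]
    - [0.4,[0,0,0.1],[0,0,0]]
  only: "pos|contact"

```text
tool_pos: [0.6059, -0.0043, 0.0532]
contact_force: [-1.3, 0.5, 4.6]
```

Contact: the force rose from −1.8 to +4.6 N at TCP z of about 0.055. I'll ease off 1 mm and release.

To row units: -0.001 m is -0.05.

Emit:
inch_along:
  motion:
    - [0.4,[0,0,-0.05],[0,0,0]]
    - [0.4,[0,0,-0.05],[0,0,0]]
    - [0.4,[0,0,-0.05],[0,0,0]]

```text
clock: 8.7
tool_pos: [0.6059, -0.0043, 0.0538]
eef_rot: [0.99, -0.144, 0.0, 0.0]
contact_force: [-0.9, -0.1, 4.3]
opening: 0.676
finger_force: 10.0
```

Emit:
inch_along:
  motion:
    - [0.72,[0,0,0],[0,0,0]]
    - [0.76,[0,0,0],[0,0,0]]
    - [0.85,[0,0,0],[0,0,0]]
    - [0.9,[0,0,0],[0,0,0]]
    - [0.9,[0,0,0],[0,0,0]]
    - [0.9,[0,0,0],[0,0,0]]

```text
clock: 9.3
tool_pos: [0.6057, -0.0043, 0.0537]
eef_rot: [0.99, -0.144, -0.0, 0.0]
contact_force: [-0.3, 0.4, -0.1]
opening: 0.904
finger_force: 0.0
```

To row units: -0.09 m is -4.5, -0.07 m is -3.5.

Emit:
inch_along:
  motion:
    - [0.9,[0,0,-0.5],[0,0,0]]
    - [0.9,[0,0,-1.5],[0,0,0]]
    - [0.9,[0,0,-3.5],[0,0,0]]
    - [1,[0,0,-4.5],[0,0,0]]
    - [1,[0,0,-4.5],[0,0,0]]
  only: "pos"

```text
tool_pos: [0.6082, -0.0045, 0.1476]
```

Run:
```python
from h import *
go([.4827,.2953,.10],-23.8)
```

```text
d [-0.2059 -0.2517  0.0467] rot [-0.0024 -0.0068  0.127 ] F [ 1.06 -0.56 -0.09] t 9.8
```

To row units: -0.252 m is -12.6, -0.203 m is -10.15, 0.127 rad is 1.27.

Emit:
inch_along:
  motion:
    - [1,[-10.15,-12.6,0],[0,0,1.27]]
    - [1,[-10.15,-12.6,0],[0,0,1.27]]
    - [1,[-10.15,-12.6,0],[0,0,1.27]]
    - [1,[-10.15,-12.6,0],[0,0,1.27]]
    - [1,[-10.15,-12.6,0],[0,0,1.27]]
    - [1,[-10.15,-12.6,0],[0,0,1.27]]
    - [1,[-10.15,-12.6,2],[0,0,1.27]]
    - [1,[-10.15,-12.6,3.5],[0,0,1.27]]
    - [1,[-10.15,-12.6,4.5],[0,0,1.27]]
    - [1,[-10.15,-12.6,4.5],[0,0,1.27]]
  only: "pos|rot|contact"

```text
tool_pos: [0.4803, 0.2941, 0.0508]
eef_rot: [0.979, -0.206, -0.002, 0.002]
contact_force: [-0.7, -0.6, -0.3]
```

Run:
```python
from h import *
go([.4827,.2953,.004],-23.8)
im=snapshot('top')[:,:,::-1]; cv2.imwrite('pics/t4.png',im); hsv=cv2.cvtColor(np.ascontiguousarray(im),cv2.COLOR_BGR2HSV)
white=(hsv[...,2]>165)&(hsv[...,1]<40)
print('plate on pile',rect('top',white,(323,173),.058))
cv2.imwrite('pics/t4c.png',cv2.resize(im[130:260,180:380],None,fx=4,fy=4,interpolation=cv2.INTER_CUBIC))
```

```text
d [ 0.0019 -0.0023  0.0468] rot [0.0052 0.0037 0.0009] F [-0.72 -0.56 -0.31] t 10.8
plate on pile (array([ 0.60452295, -0.00581215]), 89.65866088867188, 68.96736907958984, -17.403709411621094)
```

View pics/t4c.png

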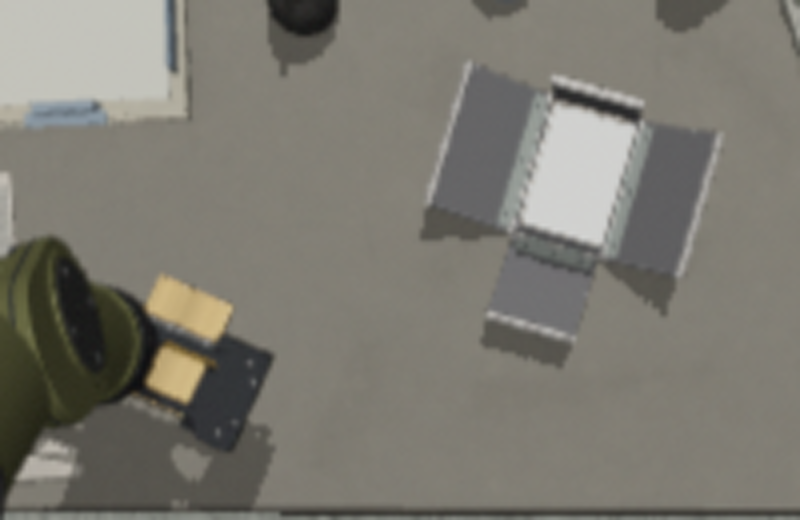

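The plate lies on the pile at about crop (578,172), centred between the walls. The gripper straddles the board at crop (190,335). Now I'll grip the board.

Emit:
inch_along:
  motion:
    - [1,[0,0,1],[0,0,0]]
    - [1,[0,0,1.8],[0,0,0]]
    - [1,[0,0,2.15],[0,0,0]]
    - [1,[0,0,2.15],[0,0,0]]
    - [1,[0,0,2.15],[0,0,0]]
  grip_n: 10
  only: "pos|contact"

```text
tool_pos: [0.4831, 0.295, 0.0112]
contact_force: [-0.1, 0.1, 0.2]
```

Emit:
inch_along:
  motion:
    - [0.4,[0,0,0],[0,0,0]]
    - [0.4,[0,0,0],[0,0,0]]
    - [0.4,[0,0,0],[0,0,0]]
    - [0.4,[0,0,0],[0,0,0]]
    - [0.4,[0,0,0],[0,0,0]]
    - [0.4,[0,0,0],[0,0,0]]
    - [0.4,[0,0,0],[0,0,0]]
  grip_n: 10

```text
clock: 12.05
tool_pos: [0.4827, 0.295, 0.0107]
eef_rot: [0.979, -0.206, 0.0, 0.0]
contact_force: [-0.8, 0.3, 0.2]
opening: 0.412
finger_force: 0.0
```

It closed just above the board, because the height was 6.7 mm short. I'll reopen, go down and grip.

Emit:
inch_along:
  motion:
    - [1,[0,0,0],[0,0,0]]
    - [1,[0,0,0],[0,0,0]]
    - [1,[0,0,0],[0,0,0]]
    - [1,[0,0,0],[0,0,0]]
    - [1,[0,0,0],[0,0,0]]
    - [1,[0,0,0],[0,0,0]]
    - [1,[0,0,0.2],[0,0,0]]
    - [1,[0,0,0.35],[0,0,0]]
    - [1,[0,0,0.35],[0,0,0]]
    - [1,[0,0,0.35],[0,0,0]]
  grip_n: 10

```text
clock: 13.05
tool_pos: [0.4826, 0.2949, 0.0035]
eef_rot: [0.979, -0.206, -0.0, 0.0]
contact_force: [0.2, 1.1, 0.4]
opening: 1.003
finger_force: 0.0
```

Emit:
inch_along:
  motion:
    - [0.4,[0,0,0],[0,0,0]]
    - [0.4,[0,0,0],[0,0,0]]
    - [0.4,[0,0,0],[0,0,0]]
    - [0.4,[0,0,0],[0,0,0]]
    - [0.4,[0,0,0],[0,0,0]]
    - [0.4,[0,0,0],[0,0,0]]
    - [0.4,[0,0,0],[0,0,0]]
  grip_n: 10

```text
clock: 13.75
tool_pos: [0.4829, 0.2952, 0.0038]
eef_rot: [0.979, -0.206, 0.0, -0.0]
contact_force: [-0.2, -0.1, -0.0]
opening: 0.68
finger_force: 10.0
```

Emit:
inch_along:
  motion:
    - [0.4,[0,0,-0.25],[0,0,0]]
    - [0.4,[0,0,-0.75],[0,0,0]]
    - [0.4,[0,0,-1.5],[0,0,0]]
    - [0.4,[0,0,-3],[0,0,0]]
    - [0.4,[0,0,-5],[0,0,0]]
    - [0.4,[0,0,-5.5],[0,0,0]]
    - [0.4,[0,0,-5.5],[0,0,0]]

```text
clock: 14.45
tool_pos: [0.4839, 0.2957, 0.1161]
eef_rot: [0.979, -0.206, 0.002, -0.002]
contact_force: [-0.4, -0.3, -1.2]
opening: 0.681
finger_force: 10.0
```

Run:
```python
from h import *
go(tray(0,0,.105),A)
```

```text
d [0.2326 0.225  0.0109] rot [-0.0035 -0.0028 -0.1272] F [-0.38 -0.3  -1.18] t 14.45
```

To row units: 0.232 m is 11.6, 0.225 m is 11.25, -0.127 rad is -1.27.

Emit:
inch_along:
  motion:
    - [0.4,[1.5,1.5,0],[0,0,-0.2]]
    - [0.4,[3,3,0],[0,0,-0.4]]
    - [0.4,[4.5,4.5,0],[0,0,-0.6]]
    - [0.4,[6,6,0],[0,0,-0.8]]
    - [0.4,[7.5,7.5,0],[0,0,-1]]
    - [0.4,[9,9,0],[0,0,-1.1]]
    - [0.4,[10.5,10.5,0],[0,0,-1.27]]
    - [0.4,[11.6,11.25,0.5],[0,0,-1.27]]
    - [0.4,[11.6,11.25,0.5],[0,0,-1.27]]
    - [0.4,[11.6,11.25,0.5],[0,0,-1.27]]
  only: "pos"

```text
tool_pos: [0.603, -0.0046, 0.1022]
```

Emit:
inch_along:
  motion:
    - [0.4,[0,0,0.5],[0,0,0]]
    - [0.4,[0,0,1],[0,0,0]]
    - [0.4,[0,0,1.3],[0,0,0]]
    - [0.4,[0,0,1.5],[0,0,0]]
    - [0.4,[0,0,1.5],[0,0,0]]
    - [0.4,[0,0,1.5],[0,0,0]]
  only: "pos|contact"

```text
tool_pos: [0.6043, -0.0044, 0.0738]
contact_force: [-0.9, -0.3, -0.7]
```

Run:
```python
from h import *
go(tray(0,0,.065),A)
```

```text
d [ 0.0015 -0.0008  0.0088] rot [ 0.0001 -0.0002 -0.    ] F [-0.85 -0.31 -0.75] t 16.05
```

To row units: 0.008 m is 0.4, 0.006 m is 0.3.

Emit:
inch_along:
  motion:
    - [0.4,[0.05,-0.05,0.15],[0,0,0]]
    - [0.4,[0.05,-0.05,0.3],[0,0,0]]
    - [0.4,[0.05,-0.05,0.4],[0,0,0]]
    - [0.4,[0.05,-0.05,0.4],[0,0,0]]
    - [0.4,[0.05,-0.05,0.4],[0,0,0]]
  only: "pos|contact"

```text
tool_pos: [0.6055, -0.0038, 0.0657]
contact_force: [0.3, -0.3, -0.8]
```

Emit:
inch_along:
  motion:
    - [0.4,[0,0,0.05],[0,0,0]]
    - [0.4,[0,0,0.1],[0,0,0]]
    - [0.4,[0,0,0.1],[0,0,0]]
    - [0.4,[0,0,0.1],[0,0,0]]
  only: "pos|contact"

```text
tool_pos: [0.6055, -0.0038, 0.0637]
contact_force: [-0.2, 0.3, -0.7]
```

To row units: 0.001 m is 0.05.

Emit:
inch_along:
  motion:
    - [0.4,[0,0,0.05],[0,0,0]]
    - [0.4,[0,0,0.05],[0,0,0]]
    - [0.4,[0,0,0.05],[0,0,0]]
    - [0.4,[0,0,0.05],[0,0,0]]
  only: "pos|contact"

```text
tool_pos: [0.6055, -0.0038, 0.0627]
contact_force: [-0.7, -0.3, -0.5]
```

To row units: 0.001 m is 0.05.

Emit:
inch_along:
  motion:
    - [0.4,[0,0,0.05],[0,0,0]]
    - [0.4,[0,0,0.05],[0,0,0]]
    - [0.4,[0,0,0.05],[0,0,0]]
    - [0.4,[0,0,0.05],[0,0,0]]
  only: "pos|contact"

```text
tool_pos: [0.6056, -0.0038, 0.0618]
contact_force: [-0.3, 0.2, 0.7]
```

To row units: 0.0007 m is 0.035.

Emit:
inch_along:
  motion:
    - [0.4,[0,0,0.035],[0,0,0]]
    - [0.4,[0,0,0.035],[0,0,0]]
    - [0.4,[0,0,0.035],[0,0,0]]
  only: "pos|contact"

```text
tool_pos: [0.6056, -0.0038, 0.0612]
contact_force: [-0.7, -0.2, 2.4]
```

Contact is clear at +3 N net. Now I'll release, then lift.

Emit:
inch_along:
  motion:
    - [0.72,[0,0,0],[0,0,0]]
    - [0.76,[0,0,0],[0,0,0]]
    - [0.85,[0,0,0],[0,0,0]]
    - [0.9,[0,0,0],[0,0,0]]
    - [0.9,[0,0,0],[0,0,0]]
    - [0.9,[0,0,0],[0,0,0]]

```text
clock: 18.65
tool_pos: [0.6055, -0.0038, 0.061]
eef_rot: [0.99, -0.144, 0.0, 0.0]
contact_force: [0.6, 0.9, 0.5]
opening: 0.898
finger_force: 0.0
```

Emit:
inch_along:
  motion:
    - [0.9,[0,0,-0.5],[0,0,0]]
    - [0.9,[0,0,-1.5],[0,0,0]]
    - [0.9,[0,0,-3.5],[0,0,0]]
    - [0.5,[0,0,-4.5],[0,0,0]]
    - [0,[0,0,-4.5],[0,0,0]]
  only: "pos"

```text
tool_pos: [0.6079, -0.004, 0.1549]
```

Run:
```python
from h import *
print('front start'); go(tray(-.15,0,.15),A)
print('left'); go(tray(0,.15,.15),A)
```

```text
front start
d [-0.1519  0.0006  0.0039] rot [-0.002  -0.0069 -0.0004] F [-0.55  0.26 -0.1 ] t 19.15
left
d [-0.0019 -0.1494  0.0052] rot [-0.002  -0.0069 -0.0004] F [-0.55  0.26 -0.1 ] t 19.15
```

Emit:
inch_along:
  motion:
    - [0,[-1.1,-2.5,0],[0,0,0]]
    - [0,[-1.1,-5,0],[0,0,0]]
    - [0,[-1.1,-6.75,0],[0,0,0]]
    - [0,[-1.1,-6.75,0],[0,0,0]]
    - [0,[-1.1,-6.75,1.5],[0,0,0]]
    - [0,[-1.1,-6.75,3.5],[0,0,0]]
    - [0,[-1.1,-6.75,5],[0,0,0]]
    - [0,[-1.1,-6.75,6.1],[0,0,0]]
    - [0,[-1.1,-6.75,6.1],[0,0,0]]
    - [0,[-1.1,-6.75,6.1],[0,0,0]]

```text
clock: 20.15
tool_pos: [0.6225, 0.1311, 0.0289]
eef_rot: [0.99, -0.144, -0.0, 0.0]
contact_force: [0.1, 0.3, 0.3]
opening: 0.009
finger_force: 0.0
```

Run:
```python
from h import *
go(tray(-.02,.135,.028),A)
im=snapshot('top')[:,:,::-1]; cv2.imwrite('pics/t5.png',im); hsv=cv2.cvtColor(np.ascontiguousarray(im),cv2.COLOR_BGR2HSV)
wood=(hsv[...,1]>70)&(hsv[...,2]>140)&(abs(hsv[...,0].astype(int)-18)<10)
print('board',rect('top',wood,(323,173),.066))
cv2.imwrite('pics/t5c.png',cv2.resize(im[110:230,250:400],None,fx=5,fy=5,interpolation=cv2.INTER_CUBIC))
```

```text
d [ 0.0025 -0.0008  0.0009] rot [ 0.001   0.0006 -0.0008] F [0.05 0.34 0.34] t 20.15
board (array([ 0.60366077, -0.00640133]), 91.21286010742188, 58.73362350463867, -16.17609405517578)
```

View pics/t5c.png

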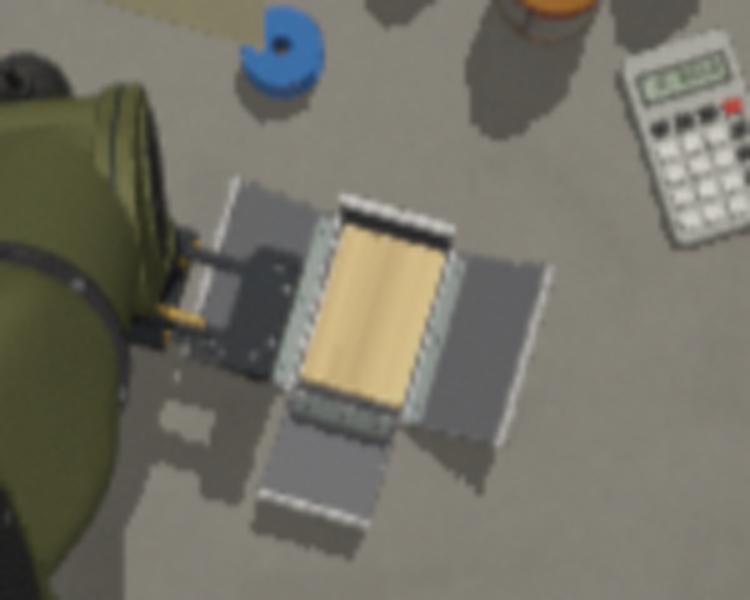

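The board lies squarely at about crop (373,315), with even gaps to the walls. The finger stands outside the left wall, so I'll push it up.

To row units: 0.066 m is 3.3, 0.064 m is 3.2.

Emit:
inch_along:
  motion:
    - [0,[0,0.5,0],[0,0,0]]
    - [0,[0,0.9,0],[0,0,0]]
    - [0,[0,1.3,0],[0,0,0]]
    - [0,[0,1.7,0],[0,0,0]]
    - [0,[0,2.1,0],[0,0,0]]
    - [0,[0,2.5,0],[0,0,0]]
    - [0,[0,2.9,0],[0,0,0]]
    - [0,[0,3.2,0],[0,0,0]]
    - [0,[0,3.3,0],[0,0,0]]
    - [0,[0,3.3,0],[0,0,0]]

```text
clock: 21.2
tool_pos: [0.6156, 0.1048, 0.0398]
eef_rot: [0.991, -0.133, 0.01, -0.024]
contact_force: [0.6, 54.7, 47.7]
opening: 0.003
finger_force: 29.4
```

Emit:
inch_along:
  motion:
    - [0,[0,0.15,0],[0,0,0]]
    - [0,[0,0.3,0],[0,0,0]]
    - [0,[0,0.4,0],[0,0,0]]
    - [0,[0,0.4,0],[0,0,0]]

```text
clock: 21.6
tool_pos: [0.615, 0.1029, 0.0417]
eef_rot: [0.991, -0.131, 0.012, -0.028]
contact_force: [-1.1, 62.7, 58.7]
opening: 0.001
finger_force: 34.2
```

Run:
```python
from h import *
s=get_state()
print('tray y',(s['tool_pos'][:2]-C)@ey,'Fy',s['contact_force'][:2]@ey)
```

```text
tray y 0.10502345286466909 Fy 59.76717581709665
```

The wall jammed: with this much friction, a level push acts along the panel into its hinge. I'll back out and then follow the edge's arc, moving up as well as in.

Emit:
inch_along:
  motion:
    - [0,[0,-1,0],[0,0,0]]
    - [0,[0,-2.5,0],[0,0,0]]
    - [0,[0,-3.75,0],[0,0,0]]
    - [0,[0,-3.75,0],[0,0,0]]
    - [0,[0,-3.75,0],[0,0,0]]
    - [0,[0,-3.75,0],[0,0,0]]

```text
clock: 22.2
tool_pos: [0.6227, 0.1296, 0.0291]
eef_rot: [0.989, -0.145, -0.0, 0.001]
contact_force: [0.0, -0.5, -0.2]
opening: 0.007
finger_force: 0.0
```

Run:
```python
from h import *
s=get_state()
d=s['tool_pos'][:2]-C; print('tray',d@ex,d@ey)
im=snapshot('top')[:,:,::-1]; cv2.imwrite('pics/t6.png',im)
cv2.imwrite('pics/t6c.png',cv2.resize(im[110:230,250:400],None,fx=5,fy=5,interpolation=cv2.INTER_CUBIC))
```

```text
tray -0.02196472312153511 0.13286678965329904
```

View pics/t6c.png

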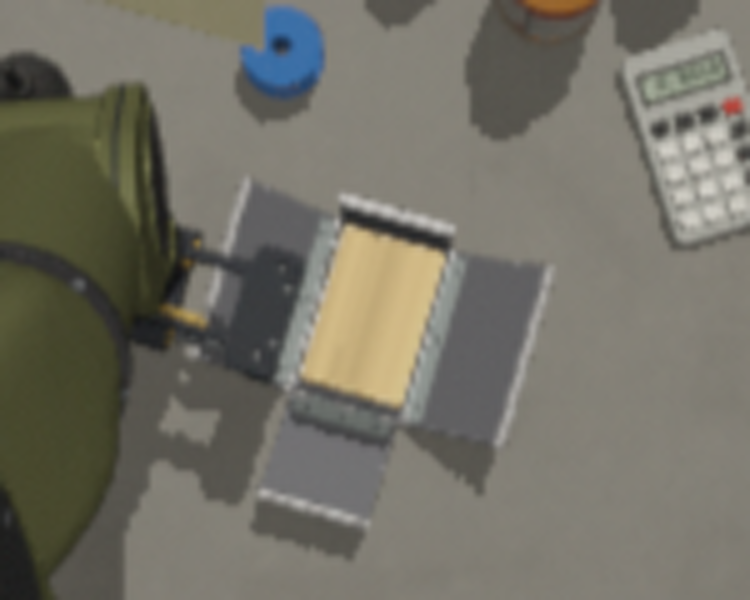

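To row units: 0.037 m is 1.85, 0.029 m is 1.45.

Emit:
inch_along:
  motion:
    - [0,[0,0.5,-0.55],[0,0,0]]
    - [0,[0,1,-0.55],[0,0,0]]
    - [0,[0,1.25,-0.6],[0,0,0]]
    - [0,[0,1.45,-0.8],[0,0,0]]
    - [0,[0,1.65,-1],[0,0,0]]
    - [0,[0,1.85,-1.15],[0,0,0]]
    - [0,[0,1.85,-1.15],[0,0,0]]

```text
clock: 22.95
tool_pos: [0.6125, 0.0969, 0.0525]
eef_rot: [0.99, -0.144, 0.0, 0.0]
contact_force: [-1.0, -0.5, -0.3]
opening: 0.01
finger_force: 0.0
```

Run:
```python
from h import *
s=get_state()
d=s['tool_pos'][:2]-C; print('tray',d@ex,d@ey)
```

```text
tray -0.022436090133121138 0.09860665441003862
```

To row units: -0.013 m is -0.65, 0.013 m is 0.65.

Emit:
inch_along:
  motion:
    - [0,[0,0.2,-0.15],[0,0,0]]
    - [0,[0,0.4,-0.25],[0,0,0]]
    - [0,[0,0.65,-0.4],[0,0,0]]
    - [0,[0,0.9,-0.5],[0,0,0]]
    - [0,[0,1.15,-0.6],[0,0,0]]
    - [0,[0,1.4,-0.65],[0,0,0]]
    - [0,[0,1.65,-0.65],[0,0,0]]
    - [0,[0,1.8,-0.65],[0,0,0]]

```text
clock: 23.75
tool_pos: [0.6022, 0.0617, 0.065]
eef_rot: [0.99, -0.144, 0.0, 0.0]
contact_force: [0.4, 1.2, 0.8]
opening: 0.006
finger_force: 0.5
```

Emit:
inch_along:
  motion:
    - [0,[0,0.15,0],[0,0,0]]
    - [0,[0,0.3,0],[0,0,0]]
    - [0,[0,0.3,0],[0,0,0]]

```text
clock: 24.05
tool_pos: [0.6004, 0.0563, 0.0649]
eef_rot: [0.99, -0.144, -0.0, 0.0]
contact_force: [0.1, 0.0, 0.5]
opening: 0.006
finger_force: 0.0
```

Run:
```python
from h import *
s=get_state()
d=s['tool_pos'][:2]-C; print('tray',d@ex,d@ey)
cv2.imwrite('pics/s7.png',cv2.resize(snapshot('side')[130:230,260:380,::-1],None,fx=6,fy=6,interpolation=cv2.INTER_CUBIC))
```

```text
tray -0.022505040307164235 0.05617273252812366
```

View pics/s7.png

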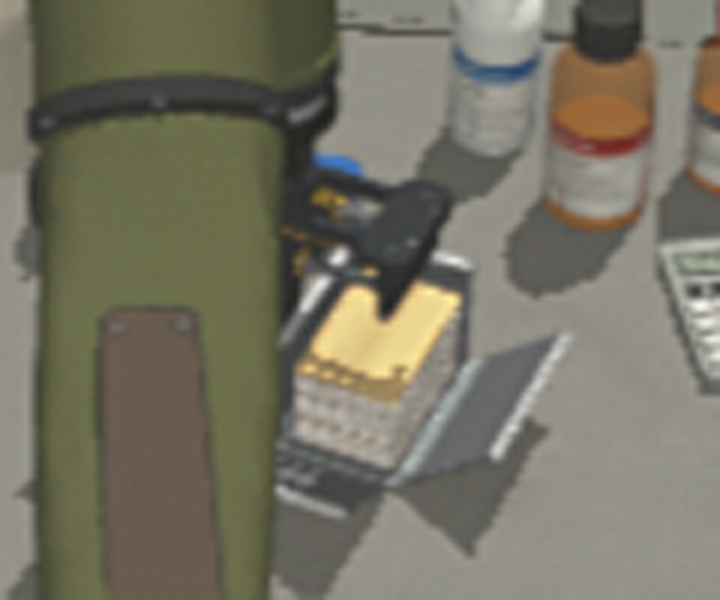

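That was my 11th picture, one over the limit of 10, so I'll view no more and work from numbers only. It showed the left wall nearly upright beside the board, at about crop (300,320). I'll push on until the stop is felt.

Careful with the scale: shifts go in units of 20 mm and turns go in units of 0.1 rad. That gives: 0.003 m is 0.15, 0.002 m is 0.1.

Emit:
inch_along:
  motion:
    - [0,[0,0.1,0],[0,0,0]]
    - [0,[0,0.15,0],[0,0,0]]
    - [0,[0,0.15,0],[0,0,0]]
  only: "pos|contact"

```text
tool_pos: [0.5999, 0.0555, 0.0649]
contact_force: [1.1, 4.0, -1.7]
```

Run:
```python
from h import *
s=get_state()
d=s['tool_pos'][:2]-C; print('tray',d@ex,d@ey,'Fy',s['contact_force'][:2]@ey)
```

```text
tray -0.022753072795201803 0.05534629190928305 Fy 4.120824703842907
```

Emit:
inch_along:
  motion:
    - [0,[0,0.1,0],[0,0,0]]
    - [0,[0,0.15,0],[0,0,0]]
    - [0,[0,0.15,0],[0,0,0]]
  only: "pos|contact"

```text
tool_pos: [0.5998, 0.0552, 0.065]
contact_force: [2.6, 7.9, -2.9]
```

Run:
```python
from h import *
s=get_state()
d=s['tool_pos'][:2]-C; print('tray',d@ex,d@ey,'Fy',s['contact_force'][:2]@ey)
```

```text
tray -0.022752365013606363 0.05503242086297647 Fy 8.308556719702558
```

Stop found (8 N, finger face at y = 37.5 mm, as it must be). On to the right wall.

To row units: 0.15 m is 7.5, -0.085 m is -4.25.

Emit:
inch_along:
  motion:
    - [0,[0,-1,0],[0,0,0]]
    - [0,[0,-2,-0.5],[0,0,0]]
    - [0,[0,-2,-2.5],[0,0,0]]
    - [0,[0,-1.5,-4],[0,0,0]]
    - [0,[0,0,-4.25],[0,0,0]]
    - [0,[0,2.5,-4.25],[0,0,0]]
    - [0,[0,5,-4.25],[0,0,0]]
    - [0,[0,7.5,-4.25],[0,0,0]]
    - [0,[0,9.75,-4.25],[0,0,0]]
    - [0,[0,9.75,-4.25],[0,0,0]]
  only: "pos"

```text
tool_pos: [0.5395, -0.1461, 0.1504]
```

Run:
```python
from h import *
s=get_state()
go(tray(-.02,-.135,.037),A)
```

```text
d [ 0.0032 -0.021   0.1133] rot [ 0.0076  0.0008 -0.014 ] F [-0.37 -0.24 -0.31] t 25.7
```

Emit:
inch_along:
  motion:
    - [0,[0,0,1],[0,0,0]]
    - [0,[0,0,2.5],[0,0,0]]
    - [0,[0,0,4],[0,0,0]]
    - [0,[0,0,5],[0,0,0]]
    - [0,[0,0,5.65],[0,0,0]]
    - [0,[0,0,5.65],[0,0,0]]
    - [0,[0,0,5.65],[0,0,0]]
  only: "pos|contact"

```text
tool_pos: [0.5438, -0.1359, 0.0375]
contact_force: [0.2, -0.9, -0.3]
```

Run:
```python
from h import *
s=get_state()
go(tray(-.02,-.110,.037),A)
```

```text
d [ 0.0022 -0.0341  0.0005] rot [ 0.0004 -0.0006 -0.0003] F [ 0.22 -0.89 -0.29] t 26.4
```

To row units: -0.036 m is -1.8, -0.032 m is -1.6.

Emit:
inch_along:
  motion:
    - [0,[0,-0.75,0],[0,0,0]]
    - [0,[0,-1.25,0],[0,0,0]]
    - [0,[0,-1.6,-0.05],[0,0,0]]
    - [0,[0,-1.8,-0.2],[0,0,0]]
    - [0,[0,-2,-0.4],[0,0,0]]
    - [0,[0,-2.225,-0.575],[0,0,0]]
    - [0,[0,-2.5,-0.75],[0,0,0]]
    - [0,[0,-2.75,-0.9],[0,0,0]]
    - [0,[0,-3,-1.025],[0,0,0]]
    - [0,[0,-3.25,-1.125],[0,0,0]]
  only: "pos|contact|finger"

```text
tool_pos: [0.5622, -0.0737, 0.0602]
contact_force: [-1.1, -2.2, 1.4]
finger_force: 1.2
```

Emit:
inch_along:
  motion:
    - [0,[0,-0.25,-0.1],[0,0,0]]
    - [0,[0,-0.5,-0.15],[0,0,0]]
    - [0,[0,-0.75,-0.2],[0,0,0]]
    - [0,[0,-1,-0.2],[0,0,0]]
    - [0,[0,-1,-0.2],[0,0,0]]
  only: "pos|contact"

```text
tool_pos: [0.568, -0.0524, 0.0633]
contact_force: [0.3, -1.3, -0.6]
```

Run:
```python
from h import *
s=get_state()
d=s['tool_pos'][:2]-C; print('tray',d@ex,d@ey,'Fy',s['contact_force'][:2]@ey)
```

```text
tray -0.02271642924191724 -0.05719978555664969 Fy -1.1394072650679354
```

To row units: -0.003 m is -0.15, -0.002 m is -0.1.

Emit:
inch_along:
  motion:
    - [0,[0,-0.1,0],[0,0,0]]
    - [0,[0,-0.15,0],[0,0,0]]
    - [0,[0,-0.15,0],[0,0,0]]
  only: "pos|contact"

```text
tool_pos: [0.5683, -0.0511, 0.0634]
contact_force: [-1.0, 0.8, 0.2]
```

Run:
```python
from h import *
s=get_state()
d=s['tool_pos'][:2]-C; print('tray',d@ex,d@ey,'Fy',s['contact_force'][:2]@ey)
```

```text
tray -0.022755830421401543 -0.055863109210555206 Fy 0.5248571142502189
```

To row units: -0.003 m is -0.15, -0.002 m is -0.1.

Emit:
inch_along:
  motion:
    - [0,[0,-0.1,0],[0,0,0]]
    - [0,[0,-0.15,0],[0,0,0]]
    - [0,[0,-0.15,0],[0,0,0]]
  only: "pos|contact"

```text
tool_pos: [0.5693, -0.0482, 0.0635]
contact_force: [-0.7, -0.3, -0.1]
```

Run:
```python
from h import *
s=get_state()
d=s['tool_pos'][:2]-C; print('tray',d@ex,d@ey,'Fy',s['contact_force'][:2]@ey)
```

```text
tray -0.02260094091690605 -0.05276559239182706 Fy -0.4668882592323994
```

Emit:
inch_along:
  motion:
    - [0,[0,-0.1,0],[0,0,0]]
    - [0,[0,-0.15,0],[0,0,0]]
    - [0,[0,-0.15,0],[0,0,0]]
  only: "pos|contact"

```text
tool_pos: [0.5702, -0.0455, 0.0635]
contact_force: [-0.3, 0.1, 0.7]
```

Run:
```python
from h import *
s=get_state()
d=s['tool_pos'][:2]-C; print('tray',d@ex,d@ey,'Fy',s['contact_force'][:2]@ey)
```

```text
tray -0.022558091124239548 -0.049974948652508386 Fy 0.02812121522485944
```

To row units: -0.002 m is -0.1, -0.001 m is -0.05.

Emit:
inch_along:
  motion:
    - [0,[0,-0.05,0],[0,0,0]]
    - [0,[0,-0.1,0],[0,0,0]]
    - [0,[0,-0.1,0],[0,0,0]]
  only: "pos|contact"

```text
tool_pos: [0.5702, -0.0453, 0.0636]
contact_force: [-1.1, -3.5, 0.9]
```

Run:
```python
from h import *
s=get_state()
d=s['tool_pos'][:2]-C; print('tray',d@ex,d@ey,'Fy',s['contact_force'][:2]@ey)
n='top'; im=snapshot(n)[:,:,::-1]; cv2.imwrite('pics/t8.png',im)
n='side'; im=snapshot(n)[:,:,::-1]; cv2.imwrite('pics/s8.png',im)
```

```text
tray -0.02259189719886516 -0.04971922278174745 Fy -3.677865302439044
```

The right wall's stop is felt too (−3.7 N at y = −49.7 mm, agreeing with a 2.8 mm frame offset). A last nudge, then on to the front wall.

To row units: -0.002 m is -0.1.

Emit:
inch_along:
  motion:
    - [0,[0,-0.1,0],[0,0,0]]
    - [0,[0,-0.1,0],[0,0,0]]
  only: "pos|contact"

```text
tool_pos: [0.5703, -0.045, 0.0636]
contact_force: [-2.9, -8.0, 2.2]
```

Emit:
inch_along:
  motion:
    - [0,[0,1,0],[0,0,0]]
    - [0,[0,1.5,0],[0,0,0]]
    - [0,[0,1.5,-2],[0,0,0]]
    - [0,[0,1.5,-4],[0,0,0]]
    - [0,[0,1.5,-4.25],[0,0,0]]
    - [0,[-2,0.5,-4.25],[0,0,0]]
    - [0,[-4,-1,-4.25],[0,0,0]]
    - [0,[-6,-2,-4.25],[0,0,0]]
    - [0,[-6.5,-2.5,-4.25],[0,0,0]]
    - [0,[-6.5,-2.5,-4.25],[0,0,0]]
  only: "pos"

```text
tool_pos: [0.4593, 0.0462, 0.1481]
```

Emit:
inch_along:
  motion:
    - [0,[0,0,0],[0,0,0]]
    - [0,[0,0,0],[0,0,0]]
  only: "pos"

```text
tool_pos: [0.4622, 0.0421, 0.1484]
```

Run:
```python
from h import *
go(tray(-.15,.003,.033),A)
```

```text
d [0.0008 0.0004 0.1154] rot [ 0.0001 -0.0016 -0.0021] F [-0.76  0.53 -0.09] t 30.6
```

To row units: 0.115 m is 5.75, 0.105 m is 5.25.

Emit:
inch_along:
  motion:
    - [0,[0,0,1.5],[0,0,0]]
    - [0,[0,0,3],[0,0,0]]
    - [0,[0,0,4.5],[0,0,0]]
    - [0,[0,0,5.25],[0,0,0]]
    - [0,[0,0,5.75],[0,0,0]]
    - [0,[0,0,5.75],[0,0,0]]
    - [0,[0,0,5.75],[0,0,0]]
  only: "pos|contact"

```text
tool_pos: [0.4615, 0.0427, 0.0338]
contact_force: [-0.2, 0.5, 1.5]
```

Emit:
inch_along:
  motion:
    - [0,[0.5,0,0],[0,0,0]]
    - [0,[0.9,0,0],[0,0,0]]
    - [0,[1.25,0,-0.05],[0,0,0]]
    - [0,[1.45,0,-0.2],[0,0,0]]
    - [0,[1.65,0,-0.45],[0,0,0]]
    - [0,[1.85,0,-0.625],[0,0,0]]
    - [0,[2.1,0,-0.825],[0,0,0]]
    - [0,[2.35,0,-1],[0,0,0]]
    - [0,[2.6,0,-1.15],[0,0,0]]
    - [0,[2.85,0,-1.275],[0,0,0]]
  only: "pos|contact|finger"

```text
tool_pos: [0.5157, 0.0269, 0.0597]
contact_force: [-2.5, -0.2, 1.6]
finger_force: 1.0
```

Emit:
inch_along:
  motion:
    - [0,[0.25,0,-0.1],[0,0,0]]
    - [0,[0.5,0,-0.2],[0,0,0]]
    - [0,[0.75,0,-0.25],[0,0,0]]
    - [0,[1,0,-0.3],[0,0,0]]
    - [0,[1.2,0,-0.3],[0,0,0]]
    - [0,[1.2,0,-0.3],[0,0,0]]
  only: "pos|contact|finger"

```text
tool_pos: [0.5398, 0.0198, 0.065]
contact_force: [0.2, 1.1, -0.7]
finger_force: 0.0
```

Run:
```python
from h import *
s=get_state()
d=s['tool_pos'][:2]-C; print('tray',d@ex,d@ey,'Fx',s['contact_force'][:2]@ex)
```

```text
tray -0.07028122404454369 0.00401945022321977 Fx -0.13479924678265837
```

To row units: 0.004 m is 0.2, 0.002 m is 0.1.

Emit:
inch_along:
  motion:
    - [0,[0.1,0,0],[0,0,0]]
    - [0,[0.2,0,0],[0,0,0]]
    - [0,[0.2,0,0],[0,0,0]]
  only: "pos|contact"

```text
tool_pos: [0.5426, 0.019, 0.0649]
contact_force: [-0.3, 0.1, -1.2]
```

Run:
```python
from h import *
s=get_state()
d=s['tool_pos'][:2]-C; print('tray',d@ex,d@ey,'Fx',s['contact_force'][:2]@ex)
```

```text
tray -0.0672978212711578 0.004060063491422846 Fx -0.3401386990737925
```

To row units: 0.002 m is 0.1.

Emit:
inch_along:
  motion:
    - [0,[0.1,0,0],[0,0,0]]
    - [0,[0.1,0,0],[0,0,0]]
    - [0,[0.1,0,0],[0,0,0]]
  only: "pos|contact"

```text
tool_pos: [0.5445, 0.0184, 0.065]
contact_force: [-0.7, -0.7, 0.2]
```

Run:
```python
from h import *
s=get_state()
d=s['tool_pos'][:2]-C; print('tray',d@ex,d@ey,'Fx',s['contact_force'][:2]@ex)
```

```text
tray -0.06533268119224561 0.004054288765660111 Fx -0.5015141228735956
```

Emit:
inch_along:
  motion:
    - [0,[0.1,0,0],[0,0,0]]
    - [0,[0.1,0,0],[0,0,0]]
    - [0,[0.1,0,0],[0,0,0]]
  only: "pos|contact"

```text
tool_pos: [0.5465, 0.0179, 0.065]
contact_force: [0.4, 0.1, -0.1]
```

To row units: 0.002 m is 0.1.

Emit:
inch_along:
  motion:
    - [0,[0.1,0,0],[0,0,0]]
    - [0,[0.1,0,0],[0,0,0]]
    - [0,[0.1,0,0],[0,0,0]]
  only: "pos|contact"

```text
tool_pos: [0.5469, 0.0177, 0.0649]
contact_force: [-4.4, 1.1, 3.3]
```

To row units: 0.002 m is 0.1.

Emit:
inch_along:
  motion:
    - [0,[0.1,0,0],[0,0,0]]
    - [0,[0.1,0,0],[0,0,0]]
  only: "pos|contact"

```text
tool_pos: [0.5471, 0.0176, 0.0649]
contact_force: [-7.7, 2.9, 6.3]
```

Emit:
inch_along:
  motion:
    - [0,[-0.75,0,0],[0,0,0]]
    - [0,[-2,0,0],[0,0,0]]
    - [0,[-3,0,-1.5],[0,0,0]]
    - [0,[-4.5,0,-3.5],[0,0,0]]
    - [0,[-5.5,-2,-5],[0,0,0]]
    - [0,[-5.5,-4.5,-5],[0,0,0]]
    - [0,[-5.5,-7,-5],[0,0,0]]
    - [0,[-5.5,-9,-5],[0,0,0]]
    - [0,[-5.5,-9,-5],[0,0,0]]
    - [0,[-5.5,-9,-5],[0,0,0]]
  only: "pos|contact"

```text
tool_pos: [0.4966, 0.2216, 0.1649]
contact_force: [-0.2, -1.1, -0.2]
```

Run:
```python
from h import *
im=np.ascontiguousarray(snapshot('top')[:,:,::-1]); cv2.imwrite('pics/t9.png',im); cv2.imwrite('pics/s9.png',snapshot('side')[:,:,::-1])
hsv=cv2.cvtColor(im,cv2.COLOR_BGR2HSV)
wood=(hsv[...,1]>70)&(hsv[...,2]>140)&(abs(hsv[...,0].astype(int)-18)<10)
print('board',rect('top',wood,(323,173),.066))
# brightness along the tray axes at wall-top height, camera-frame centre C: bright rims / dark faces / bench
g=im.max(2)
for nm,dr in(('front',(-1,0)),('left',(0,1)),('right',(0,-1)),('back',(1,0))):
    row=[]
    for k in range(28,112,4):
        u=proj('top',[np.r_[C+(dr[0]*ex+dr[1]*ey)*k/1000,.079]])[0]
        row.append(f'{k}:{cv2.getRectSubPix(g,(1,1),tuple(map(float,u)))[0,0]}')
    print(nm,*row)
```

```text
board (array([ 0.60436163, -0.00617181]), 90.2305679321289, 57.41231155395508, -16.595077514648438)
front 28:192 32:191 36:191 40:191 44:190 48:171 52:179 56:110 60:82 64:87 68:86 72:88 76:86 80:87 84:87 88:87 92:87 96:99 100:126 104:132 108:131
left 28:161 32:115 36:182 40:147 44:131 48:132 52:131 56:132 60:131 64:131 68:131 72:131 76:131 80:131 84:132 88:131 92:130 96:131 100:129 104:130 108:131
right 28:208 32:197 36:186 40:132 44:128 48:129 52:129 56:129 60:129 64:129 68:129 72:130 76:130 80:129 84:130 88:131 92:131 96:130 100:130 104:129 108:130
back 28:194 32:194 36:194 40:181 44:98 48:47 52:104 56:168 60:137 64:131 68:131 72:132 76:133 80:133 84:132 88:131 92:132 96:132 100:132 104:132 108:131
```

All three rims sit at their upright positions (front about 52 mm, left and right about 36–40 mm) and the board is square. Handing in.

```bash
python3 -c "
from plant import r, snapshot, camera_params, finish_job, get_state
print(finish_job())"
```

```text
the job is handed in; nothing more can be done
None
```

I handed the job in (no verdict came back): the plate and board lie square and centred on the pile and all three walls are raised to their stops, though I viewed 11 pictures (limit 10), and my first push on the left wall jammed at over 60 N on the fingers before I raised it along its arc.

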